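# Third hand at the template jig

### The arm

A 6-joint arm with a two-finger parallel gripper is mounted at the origin on the work surface. World frame = base frame: x ahead of the robot, y to its left, z up, the work surface at z = 0. Lengths are in m, angles in degrees, forces in N, time in s.
With the tool pointing down it reaches from about 0.4 to 0.825 m from the base axis. Payload 7 kg.
Tool frame: the origin (TCP) lies at the very end of the fingers, on their centre line; the grasp point (between the pads) lies 19 mm behind it; z points along the fingers, y is the line along which they close (so a half turn about z gives the same grasp; the last joint's range is limited). The gripper opens to 88 mm and grips with 3 to 60 N. Pads are 19 mm wide; open, the fingers measure 130 mm over their backs; the gripper's body (78 mm by 193 mm) begins 47 mm behind the grasp point.
Start: joints at [-54.311, 20.546, 0.682, 0, -70.136, -16.507], TCP at [0.222, -0.638, 0.227] pointing down, gripper open.
Joint ranges: [-176.03, 176.03], [-82.01, 121.73], [-58.28, 71.71], [-173.87, 95.51], [-174.79, -0.11], [-173.66, 173.66]. Speed limits (degrees/s): [136.94, 136.94, 172.46, 180, 180, 180].

### API

Orientations are given as [roll, pitch, yaw] about the fixed x, y, z axes, in that order (R = Rz(yaw) Ry(pitch) Rx(roll)).
In Python, from plant import ctrl gives the robot as it stands.
- The arm moves only by the tool carry_out, never from a script. Its argument "deltas" is a list that holds one entry, the list of rows, each a list of 5 numbers: the shift along the tool's x, y, z scaled (see below), then the turn about the tool's z scaled (see below), then the opening, from -1 (shut) to 1 (fully open). A call has 1 to 5 rows; each row is the pose to reach, as a shift and turn from the pose commanded when the call began, along the tool's axes at that moment, turning the shorter way round; what a row does not reach only later rows make up. The controller multiplies each number of a shift by 20 cm and each number of a turn by 2 pi rad. A row lasts 1/10 s, in which the tool goes at most 50 mm and 8.59 degrees, less where a joint would pass 70% of its speed; a pose out of reach is approached as far as the arm can. A call with a number of a shift or a turn outside -1 to 1 is refused whole. A call with a gripper value outside its range is refused whole. The fingers move at their own pace and stop on an object; the grip force is fixed at half the most. Time passes only in rows, so rows that repeat a pose let the fingers close. It gives the time, the measured TCP pose, the force, the opening and the grip force at its end, in the units of the state.
- ctrl.get_obs(): the state, without advancing time (a new reading comes with each control period).
- ctrl.snapshot(name): name is "scene" or "top" or "wrist"; returns a dict with "color" (420x560x3 uint8, red, green, blue), "camera_matrix" (3x3 intrinsics, pixels), "R" (3x3) and "t" (3): a world point X has camera coordinates R X + t. Camera axes: x right, y down, z forward; pixel columns grow to the right and rows downward; lengths in m; the calibration is good to about 2 mm. A picture is of the moment at which its call begins. There is no depth.
- ctrl.close_job(): hands the job in; it is judged then, once.
Trained networks look in a picture, given as the dict that the camera call returned (one of the last four; its "shot" number tells which), for a name from the list of things; names that differ only in an ending like _2 or _b are one class to them, and where a whole thing is asked for, a point or a joint stands for the part that bears it (a point fixed in the world has none). Each returns a list of dicts, best first, with "p" (0 to 1); they miss things now and then, are a little off and sometimes report something else, mostly with a low value. They report only what shows in the picture. A call takes as long as a camera call. They do not tell look-alikes from the thing itself.
- ctrl.search_frame(picture, name): "centre" ([column, row] in pixels, amid what is visible of it).
- ctrl.silhouettes(picture, name): "mask" (420x560 bool, what is visible of it) and "centre" ([column, row] in pixels, amid what is visible of it).
- ctrl.spot_point(picture, name): "centre" ([column, row] in pixels: a listed point, or the origin of a listed thing).
The state is a dict: "clock": time; "joint_pos": joint angles; "qvel": joint speeds; "tau": joint torques, N m; "tool_pos": TCP position; "orientation": TCP orientation; "force": force on the tool from outside, world axes, zero at the start; "moment": the same for the moment, N m; "opening": finger opening in m; "gripper_force": force on a finger pad.
Only numpy, scipy, OpenCV 4.12 (cv2) and the standard library are available. Lean on these libraries where they do the work, as an engineer would, in place of code of your own. Each camera call takes 0.05 s, during which the arm holds its last target. There are 200 camera calls.

### The job

Pick up the white profile template by its blue block, lay it flat on the green setting jig with its straight edge square and centred against the sprung stop, and press until the pointer stands in the green zone, never running deep into the red. Keep that push steady for a good three seconds and finish while still holding the template like this, as a third hand for the colleague who will do up the clamps; leave the other template and everything else on the bench where it is.

Things in the scene. Friction and masses are not known exactly. Their poses are not given: they have to be found in the camera images.
- template: White I-shaped template plate, 120 (x) x 100 (y) x 10 mm thick, 0.17 to 0.35 kg, with a blue grip block 60 (x) x 32 (y) x 40 mm high centred on it (top 50 mm above the underside). Origin: centre of the underside; z up. +x points to the straight 100 mm edge, 60 mm away, that meets the stop; the -x end is a hollow curve. Lies on the bench, yaw within 0.5 rad of 0.
- template_edge (a point): Middle of the template's straight edge, at half the plate's thickness (60 mm along +x and 5 mm up from the template's origin).
- jig: Green setting jig, fixed to the bench; place and turn (within 0.3 rad) vary. Origin: on the bench, x towards the stop (away from the robot), z up. Flat bed x -105 to 135 mm, y +-100 mm, top at z = 20 mm. Free stop pad's face at x = 65 mm; the template lies on the bed on its -x side, centred on y = 0, +x to the stop. Housing behind the stop x 115 to 135, 54 mm high.
- clamp_left (a point): Top of the black knob of the left (+y) clamp lug: x 15, y 85, z 76 mm in the jig's frame; the lug is 24 mm (x) x 20 mm (y). Its steel toe lies alongside it at y 85, x -45 to 5 mm, 12 mm wide, up to 58 mm above the bench.
- clamp_right (a point): The same on the right clamp lug, at y -85 mm.
- stop_pad (a point): Black rubber pad, 90 mm wide (y), on the front of the sprung steel stop bar; it covers z = 2 to 26 mm above the bed (the bar behind it reaches 28 mm above the bed). Origin: middle of the pad's front face at the level of the bed top; axes as the jig's; moves with the stop.
- stop (a joint): Travel of the sprung stop along the jig's +x, in m: 0 free, 0.025 at its end. The push needed is 2 N to start, then 0.8 N per mm of travel (10 N at 0.010). A black pointer on the stop moves over a coloured scale on the left (+y): white 0 to 5 mm, green 5 to 15 mm (6 to 14 N), red 15 to 25 mm.
- other_template: Another template, not for this job: brown wood plate with an orange block, same sizes but a bulging working edge. Leave it.
- mould: White plaster mould, 120 mm across, 50 mm high, origin at the underside's centre. Leave it.
- screw_jar: Glass jar with black cap, 60 mm across, 80 mm high, origin at the underside's centre. Leave it.
- basin: Light blue bowl, 140 mm across, 60 mm high, origin at the underside's centre. Leave it.
- mug: White mug, 76 mm across, 90 mm high, origin at the underside's centre. Leave it.
- brush: Wooden-handled brush lying on the bench. Leave it.
- spanner: Steel spanner lying on the bench. Leave it.
There are look-alikes about, which are no part of the job. Leave any purple look-alike of the template alone.

How it is judged (in metres and radians):
On the way, in this order (a step that is already met when the one before it is completed fails the run):
1. the template is picked up clear of the bench in the gripper (height (world z) of template above 0.024 m and contact force between the fingers and template above 1 N), for 0.1 s.
2. the template lies flat, square and centred and is pressed steadily with the pointer in the green for 2 s (value of joint stop between 0.005 and 0.015 m and contact force between template and stop between 5 and 16 N and z of template in the frame of jig between 0.016 and 0.024 m and angle between template's own z axis and vertical below 0.06 rad and angle between the x axis of template and the x axis of jig, either way round below 0.06 rad and x of template_edge in the frame of stop_pad between -0.005 and 0.005 m and y of template_edge in the frame of stop_pad between -0.008 and 0.008 m and linear speed of template below 0.01 m/s and contact force between the fingers and template above 1 N), for 2 s.
At the end, for the whole second after the job is handed in: Template still gripped and at rest, flat on the bed (4 mm, 0.06 rad), square to the stop (0.06 rad), its straight edge on the pad (5 mm) and centred (8 mm), pressing it with 5 to 16 N, stop 5 to 15 mm in; everything else within 30 mm of its place (all of step 2 and distance of each of other_template, mould, screw_jar, basin, mug, brush, spanner from where it was at the start of the episode below 0.03 m); the arm keeps its last pose, push and grip.
It fails at once if the stop is driven deep into the red (beyond 22 mm) (value of joint stop above 0.022 m).
It fails at once if another thing on the bench is disturbed (by 30 mm) (distance of any of other_template, mould, screw_jar, basin, mug, brush, spanner from where it was at the start of the episode above 0.03 m).
It also fails if it takes over 50 s, if anything falls off the work surface, if the arm or the gripper's body presses on something with over 40 N, if the wrist force passes 120 N, or if a joint passes its speed limit or range.

## Working session

There is one attempt and no reset: what is moved stays moved. The work goes in short steps, Python scripts to look and compute and a tool call to move; the robot and the scene stay as the last step left them, time stands still between calls to the robot, and variables do not carry over. Pictures are saved under pics/ and viewed, at most 10 in all, crops included, and the job is handed in when it is done.

Besides the shell and the picture viewer there is one more tool, called after "Call:" in YAML: its name, and indented under it one key for each argument. carry_out: Moves the arm, as the interface text tells. Its arguments: {"type":"object","properties":{"deltas":{"type":"array"}},"required":["deltas"]}

```bash
mkdir -p pics; cat > h.py <<'E'
import numpy as np, cv2
from plant import ctrl
def save(p,n): cv2.imwrite('pics/'+n+'.png',p['color'][:,:,::-1])
def ray(p,uv,z):
    K,R,t=map(np.array,(p['camera_matrix'],p['R'],p['t']))
    d=R.T@np.linalg.solve(K,np.array([uv[0],uv[1],1.])); c=-R.T@t
    return c+d*(z-c[2])/d[2]
def proj(p,X):
    q=np.array(p['camera_matrix'])@(np.array(p['R'])@np.array(X)+np.array(p['t'])); return q[:2]/q[2]
E
python3 - <<'E'
from h import *
ps=[]
for n in('top','scene'):
    p=ctrl.snapshot(n); save(p,n+'0'); ps.append(p)
    for k,z in(('template',0),('template_edge',.005),('jig',0),('clamp_left',.076),('clamp_right',.076),('stop_pad',.02),('other_template',0)):
        print(n,k,[(np.round(d['centre']),round(d['p'],2),np.round(ray(p,d['centre'],z),3)[:2]) for d in ctrl.spot_point(p,k)])
print(ctrl.get_obs())
E
```

```text
top template [(array([294., 246.]), 0.93, array([ 0.473, -0.067])), (array([198., 317.]), 0.77, array([0.285, 0.197]))]
top template_edge [(array([292., 224.]), 0.83, array([ 0.534, -0.063])), (array([174., 320.]), 0.6, array([0.278, 0.26 ])), (array([376., 304.]), 0.24, array([ 0.313, -0.287]))]
top jig [(array([183., 212.]), 0.71, array([0.572, 0.238]))]
top clamp_left [(array([151., 195.]), 0.96, array([0.609, 0.305]))]
top clamp_right [(array([216., 212.]), 0.59, array([0.565, 0.139])), (array([436., 268.]), 0.23, array([ 0.413, -0.426]))]
top stop_pad [(array([191., 185.]), 0.85, array([0.643, 0.213]))]
top other_template [(array([351., 194.]), 0.86, array([ 0.616, -0.229])), (array([295., 246.]), 0.62, array([ 0.475, -0.069]))]
scene template [(array([266., 182.]), 0.97, array([0.303, 0.186])), (array([246., 235.]), 0.85, array([ 0.472, -0.082]))]
scene template_edge [(array([275., 168.]), 0.9, array([0.267, 0.276])), (array([263., 239.]), 0.87, array([ 0.534, -0.061])), (array([143., 283.]), 0.51, array([ 0.41 , -0.455]))]
scene jig [(array([327., 207.]), 0.66, array([0.574, 0
[... 266 characters left out ...]
, array([ 0.618, -0.238]))]
{'clock': 0.8, 'joint_pos': array([-5.43084070e+01,  2.05426588e+01,  6.80634583e-01, -3.02565193e-03,
       -7.01341956e+01, -1.65062656e+01]), 'qvel': array([-0.06351904,  0.02306721, -0.01664353, -0.08275739, -0.01840856,
        0.03576559]), 'tau': array([ 1.29182437e-03, -5.82280290e+01,  2.93286377e+01,  7.00180605e+00,
        1.25972592e-02,  1.16188139e-05]), 'tool_pos': array([ 0.22180152, -0.63748288,  0.22658345]), 'orientation': array([-1.79997184e+02,  3.80242105e-03, -1.60815701e+02]), 'force': array([ 0.34516086, -0.56500178, -0.27212563]), 'moment': array([0.02777773, 0.04102371, 0.0066734 ]), 'gripper_force': 0.0, 'opening': 0.0877221073915038}
```

View top.

```bash
python3 - <<'E'
import cv2
a=cv2.imread('pics/top0.png');cv2.imwrite('pics/topc.png',cv2.resize(a[140:370,110:460],None,fx=2.25,fy=2.25,interpolation=cv2.INTER_CUBIC))
E
```

```text
(no output)
```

View pics/topc.png

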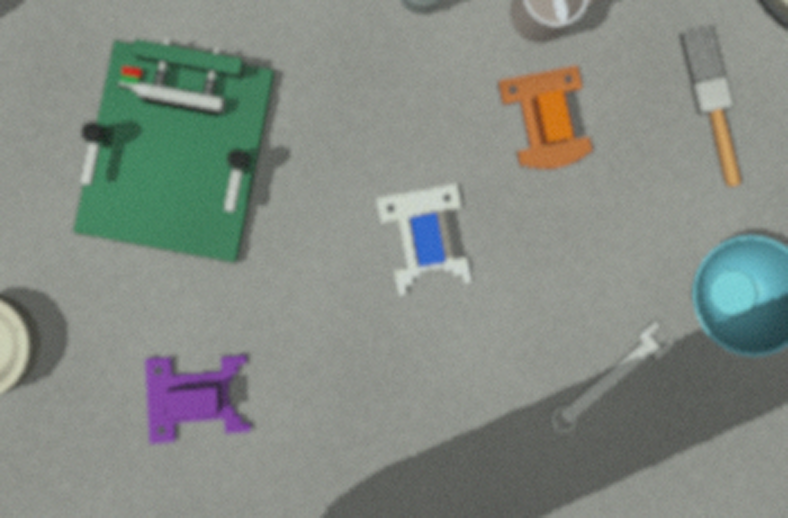

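View pics/scene0.png

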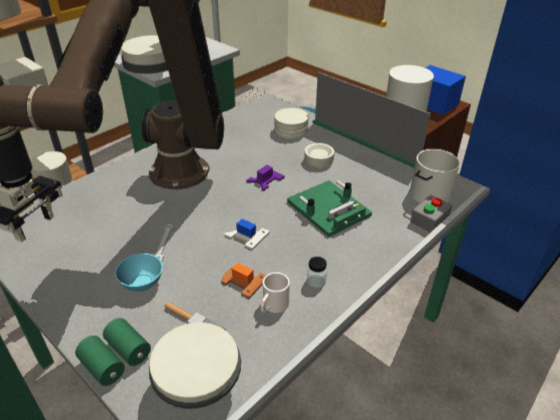

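The top crop settles it. There are three candidates in full-frame pixels: white with blue block at (294,246), purple at (198,317) and brown/orange at (351,194). The white one with the blue block and the straight edge pointing away from the robot is the one meant. The jig is at (183,212), with its two lugs and a pointer on the +y side. The scene view agrees: white at (246,235), jig at (327,207).

```bash
cat >> h.py <<'E'
def delta(target,yaw):
    o=ctrl.get_obs(); a=np.radians(o['orientation'][2]); d=np.array(target)-o['tool_pos']
    s=np.array([d[0]*np.cos(a)+d[1]*np.sin(a), d[0]*np.sin(a)-d[1]*np.cos(a), -d[2]])
    t=(yaw-o['orientation'][2]+180)%360-180
    print('t',round(o['clock'],2),'pos',o['tool_pos'].round(4),'rpy',o['orientation'].round(2),'shift mm',(s*1000).round(1),'units',(s/.2).round(4),'turn world deg',round(t,2),'tool units',round(-t/360,4))
E
python3 -c "
from h import *
delta([.465,-.07,.22],-171)"
```

```text
t 0.8 pos [ 0.2218 -0.6375  0.2266] rpy [-180.      0.   -160.82] shift mm [-416.2  456.1    6.6] units [-2.0809  2.2803  0.0329] turn world deg -10.18 tool units 0.0283
```

Call:
carry_out:
  deltas:
    - [[-0.7,0.76,0,0,1],[-0.7,0.76,0,0,1],[-0.7,0.76,0,0,1],[-0.7,0.76,0,0,1],[-0.7,0.76,0,0,1]]

```text
clock: 1.3
tool_pos: [0.3054, -0.4443, 0.2273]
orientation: [-180.0, 0.1, -160.6]
force: [-0.1, -1.2, 0.3]
opening: 0.0875
gripper_force: 0.0
```

Call:
carry_out:
  deltas:
    - [[-0.7,0.76,0,0,1],[-0.7,0.76,0,0,1],[-0.7,0.76,0,0,1],[-0.7,0.76,0,0,1],[-0.7,0.76,0,0,1]]

```text
clock: 1.8
tool_pos: [0.3881, -0.255, 0.2272]
orientation: [-180.0, 0.1, -160.6]
force: [-0.0, -0.5, 0.9]
opening: 0.088
gripper_force: 0.0
```

Call:
carry_out:
  deltas:
    - [[-0.68,0.76,0.03,0.028,1],[-0.68,0.76,0.03,0.028,1],[-0.68,0.76,0.03,0.028,1],[-0.68,0.76,0.03,0.028,1],[-0.68,0.76,0.03,0.028,1]]

```text
clock: 2.3
tool_pos: [0.4665, -0.0672, 0.2207]
orientation: [180.0, 0.1, -170.7]
force: [0.3, -1.1, -0.6]
opening: 0.088
gripper_force: 0.0
```

```bash
python3 - <<'E'
from h import *
delta([.473,-.07,.22],-171)
p=ctrl.snapshot('wrist'); save(p,'w1')
hsv=cv2.cvtColor(p['color'],cv2.COLOR_RGB2HSV)
blue=cv2.inRange(hsv,(105,120,50),(130,255,255))
print('blue',blue.sum()//255)
for k,z in(('template',0),('template_edge',.005)):
    print(k,[(np.round(d['centre']),round(d['p'],2),np.round(ray(p,d['centre'],z),4)[:2]) for d in ctrl.spot_point(p,k)])
for d in ctrl.silhouettes(p,'template')[:1]:
    m=d['mask'].astype(np.uint8); np.save('m.npy',m)
E
```

```text
t 2.3 pos [ 0.4665 -0.0672  0.2207] rpy [ 1.8000e+02  6.0000e-02 -1.7073e+02] shift mm [-6.  -3.8  0.7] units [-0.0298 -0.019   0.0035] turn world deg -0.27 tool units 0.0007
blue 2161
template [(array([262., 179.]), 0.75, array([ 0.4696, -0.079 ]))]
template_edge [(array([258., 236.]), 0.86, array([ 0.531 , -0.0731]))]
```

View pics/w1.png

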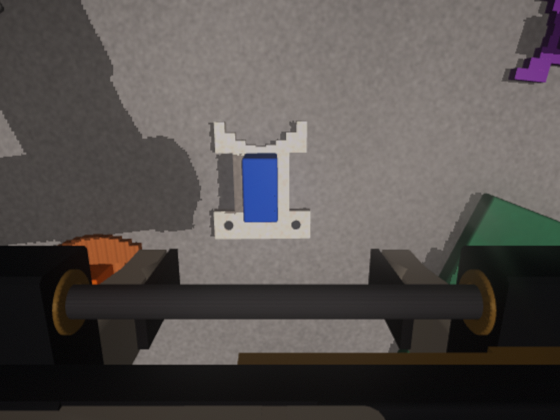

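The wrist view shows the blue block top centred near (260,188). The straight edge runs from (214,239) to (310,239), so the plate is aligned with the tool to within about 1°.

```bash
python3 - <<'E'
from h import *
p=ctrl.snapshot('wrist')
hsv=cv2.cvtColor(p['color'],cv2.COLOR_RGB2HSV)
b=cv2.inRange(hsv,(105,120,50),(130,255,255)); n,l,st,c=cv2.connectedComponentsWithStats(b); i=1+st[1:,4].argmax()
pts=np.argwhere(l==i)[:,::-1].astype(np.float32)
W=np.array([ray(p,q,.05)[:2] for q in pts],np.float32)
print('block top',cv2.minAreaRect(W*1000))
E1,E2=ray(p,(214.5,239),.01),ray(p,(310,239),.01); d=E2-E1
print('edge',E1,E2,np.linalg.norm(d),'mid',(E1+E2)/2,'yaw',np.degrees(np.arctan2(-d[0],d[1])))
p=ctrl.snapshot('top')
hsv=cv2.cvtColor(p['color'],cv2.COLOR_RGB2HSV)
delta([.472,-.075,.1],-171)
E
```

```text
block top ((470.05535888671875, -79.12683868408203), (59.62266540527344, 30.697216033935547), 9.395822525024414)
edge [ 0.53689254 -0.12182423  0.01      ] [ 0.52089347 -0.0224907   0.01      ] 0.10061372400170092 mid [ 0.52889301 -0.07215746  0.01      ] yaw 9.149711952825072
t 2.6 pos [ 0.4644 -0.0713  0.2206] rpy [-1.8000e+02 -1.0000e-02 -1.7097e+02] shift mm [ -6.9  -4.8 120.6] units [-0.0347 -0.0241  0.6028] turn world deg -0.03 tool units 0.0001
```

Call:
carry_out:
  deltas:
    - [[-0.022,-0.04,0.2,0,1],[-0.022,-0.04,0.4,0,1],[-0.022,-0.04,0.6,0,1],[-0.022,-0.04,0.7,0,1],[-0.022,-0.04,0.7,0,1]]

```text
clock: 3.1
tool_pos: [0.4679, -0.079, 0.0781]
orientation: [-180.0, -0.3, -171.0]
force: [-0.4, -0.8, -0.1]
opening: 0.0877
gripper_force: 0.0
```

```bash
python3 - <<'E'
from h import *
delta([.470,-.0785,.015],-170.7)
E
```

```text
t 3.1 pos [ 0.4679 -0.079   0.0781] rpy [-179.99   -0.33 -171.04] shift mm [-2.1  0.2 63.1] units [-0.0106  0.001   0.3153] turn world deg 0.34 tool units -0.0009
```

Call:
carry_out:
  deltas:
    - [[0,0,0.12,0,1],[0,0,0.24,0,1],[0,0,0.32,0,1],[0,0,0.325,0,1],[0,0,0.325,0,1]]

```text
clock: 3.6
tool_pos: [0.4712, -0.0778, 0.0167]
orientation: [-180.0, 0.1, -170.9]
force: [0.3, -0.9, 0.5]
opening: 0.0876
gripper_force: 0.0
```

Call:
carry_out:
  deltas:
    - [[0,0,0,0,-1],[0,0,0,0,-1],[0,0,0,0,-1],[0,0,0,0,-1],[0,0,0,0,-1]]

```text
clock: 4.1
tool_pos: [0.4706, -0.0773, 0.0158]
orientation: [180.0, 0.0, -170.9]
force: [0.0, 0.1, -0.1]
opening: 0.0534
gripper_force: 0.0
```

Call:
carry_out:
  deltas:
    - [[0,0,0,0,-1],[0,0,0,0,-1],[0,0,0,0,-1],[0,0,0,0,-1],[0,0,0,0,-1]]

```text
clock: 4.6
tool_pos: [0.4704, -0.0774, 0.0155]
orientation: [-180.0, -0.0, -170.9]
force: [0.7, -0.9, 0.5]
opening: 0.0319
gripper_force: 30.0
```

```bash
python3 - <<'E'
from h import *
delta([.470,-.0785,.16],-170.7)
E
```

```text
t 4.6 pos [ 0.4704 -0.0774  0.0155] rpy [-1.800e+02 -1.000e-02 -1.709e+02] shift mm [   0.5   -1.  -144.5] units [ 0.0027 -0.005  -0.7223] turn world deg 0.2 tool units -0.0006
```

Call:
carry_out:
  deltas:
    - [[0,0,-0.1,0,-1],[0,0,-0.25,0,-1],[0,0,-0.45,0,-1],[0,0,-0.6,0,-1],[0,0,-0.6,0,-1]]

```text
clock: 5.1
tool_pos: [0.4728, -0.0769, 0.1393]
orientation: [180.0, 0.4, -170.9]
force: [0.5, -0.3, -3.3]
opening: 0.0318
gripper_force: 30.0
```

```bash
python3 - <<'E'
from h import *
o=ctrl.get_obs();print(o['opening'],o['gripper_force'],o['tool_pos'])
for n in('top','scene'):
    p=ctrl.snapshot(n); save(p,n+'2')
    for k,z in(('clamp_left',.076),('clamp_right',.076),('stop_pad',.02),('jig',0)):
        print(n,k,[(np.round(d['centre'],1),round(d['p'],2),np.round(ray(p,d['centre'],z),4)[:2]) for d in ctrl.spot_point(p,k)[:2]])
    hsv=cv2.cvtColor(p['color'],cv2.COLOR_RGB2HSV)
    if n=='top':
        g=cv2.inRange(hsv,(60,100,30),(90,255,255)); g[:, 240:]=0
        g=cv2.morphologyEx(g,cv2.MORPH_CLOSE,np.ones((15,15),np.uint8)); g=cv2.morphologyEx(g,cv2.MORPH_OPEN,np.ones((5,5),np.uint8))
        nn,l,st,c=cv2.connectedComponentsWithStats(g); i=1+st[1:,4].argmax()
        W=np.array([ray(p,q[::-1],.02)[:2] for q in np.argwhere(l==i)],np.float32)
        print('bed',cv2.minAreaRect(W*1000))
E
```

```text
0.031809635968785555 29.9978569149971 [ 0.47277967 -0.07692497  0.13932173]
top clamp_left [(array([148.2, 197.2]), 0.79, array([0.6042, 0.3129])), (array([427.1, 188.8]), 0.65, array([ 0.6179, -0.4128]))]
top clamp_right [(array([214.3, 209.9]), 0.94, array([0.5692, 0.1426])), (array([192.8, 186.4]), 0.55, array([0.6311, 0.1982]))]
top stop_pad [(array([190.4, 189.7]), 0.88, array([0.6309, 0.2154]))]
top jig []
bed ((588.142333984375, 222.87216186523438), (195.39938354492188, 240.95765686035156), 78.58705139160156)
scene clamp_left [(array([350.1, 183.1]), 0.83, array([0.6051, 0.3147]))]
scene clamp_right [(array([312. , 199.5]), 0.63, array([0.569 , 0.1458]))]
scene stop_pad [(array([338.5, 210.7]), 0.76, array([0.6334, 0.2184]))]
scene jig [(array([193.6, 320.5]), 0.74, array([ 0.631 , -0.4378])), (array([325.7, 207.7]), 0.57, array([0.5746, 0.2209]))]
```

```bash
python3 - <<'E'
from h import *
delta([.5485,.232,.14],168.6)
E
```

```text
t 5.6 pos [ 0.4701 -0.0774  0.1348] rpy [-1.800e+02 -8.000e-02 -1.709e+02] shift mm [-126.3  293.1   -5.2] units [-0.6316  1.4655 -0.0258] turn world deg -20.5 tool units 0.0569
```

Call:
carry_out:
  deltas:
    - [[-0.06,0.15,-0.02,0,-1],[-0.14,0.32,-0.03,0,-1],[-0.23,0.52,-0.03,0,-1],[-0.32,0.73,-0.03,0,-1],[-0.32,0.73,-0.03,0,-1]]

```text
clock: 6.1
tool_pos: [0.5125, 0.0813, 0.1415]
orientation: [180.0, 0.1, -170.7]
force: [-0.4, -0.5, -2.7]
opening: 0.0319
gripper_force: 30.0
```

Call:
carry_out:
  deltas:
    - [[-0.08,0.2,0,0.014,-1],[-0.16,0.4,0,0.028,-1],[-0.24,0.58,0,0.042,-1],[-0.31,0.73,0,0.057,-1],[-0.31,0.73,0,0.057,-1]]

```text
clock: 6.6
tool_pos: [0.5498, 0.2345, 0.1407]
orientation: [180.0, 0.0, 168.6]
force: [-1.0, 0.0, -3.6]
opening: 0.0318
gripper_force: 30.0
```

```bash
python3 - <<'E'
from h import *
p=ctrl.snapshot('wrist'); p=ctrl.snapshot('wrist'); save(p,'w3')
delta([.5485,.232,.14],168.6)
for k,z in(('clamp_left',.076),('clamp_right',.076),('template',0),('stop_pad',.02)):
    print(k,[(np.round(d['centre'],1),round(d['p'],2),np.round(ray(p,d['centre'],z),4)[:2]) for d in ctrl.spot_point(p,k)[:2]])
E
```

```text
t 6.7 pos [0.5483 0.2313 0.1405] rpy [-1.7992e+02 -7.0000e-02  1.6867e+02] shift mm [-0.1  0.8  0.5] units [-0.0004  0.0038  0.0027] turn world deg -0.07 tool units 0.0002
clamp_left []
clamp_right []
template [(array([273.7, 256.5]), 0.59, array([0.6013, 0.2224]))]
stop_pad []
```

View pics/w3.png

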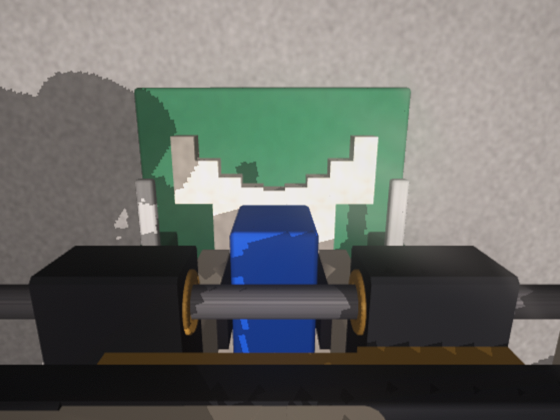

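The wrist view shows the held template between the two toes (x≈147 and 398). The bed's rear edge runs from (136,89) to (410,89), so it's square to the tool.

```bash
python3 - <<'E'
from h import *
p=ctrl.snapshot('wrist')
A,B=ray(p,(136,89),.02),ray(p,(410,89),.02); d=B-A; m=(A+B)/2; a=np.arctan2(-d[0],d[1])
print(np.linalg.norm(d),m,np.degrees(a)); o=m[:2]+.105*np.array([np.cos(a),np.sin(a)]); print('origin',o)
T,U=ray(p,(146.5,181),.058),ray(p,(398.5,181),.058); e=U-T;print('toes',np.linalg.norm(e),(T+U)/2,np.degrees(np.arctan2(-e[0],e[1])), 'origin', ((T+U)/2)[:2]+.045*np.array([np.cos(a),np.sin(a)]))
# held template: horn tip corners at underside+10
zt=ctrl.get_obs()['tool_pos'][2]-.0055
H,I=ray(p,(172,137),zt),ray(p,(377.5,137),zt); f=I-H; print('horns',np.linalg.norm(f),(H+I)/2,np.degrees(np.arctan2(-f[0],f[1])),'templ origin',((H+I)/2)[:2]+.06*np.array([np.cos(a),np.sin(a)]))
c,s=np.cos(a),np.sin(a)
for x,z in((-.025,.045),):
    delta([*(o+x*np.array([c,s])),z],np.degrees(a)+180)
E
```

```text
0.19658512331868103 [0.46627332 0.24643494 0.02      ] -11.428409566828224
origin [0.56919149 0.22562989]
toes 0.166812237409721 [0.52460265 0.23439257 0.058     ] -11.416182760504872 origin [0.56871043 0.22547611]
horns 0.0892585203558284 [0.4906119  0.24264492 0.13616419] -11.422229479242562 templ origin [0.54942228 0.23075632]
t 6.95 pos [0.5485 0.23   0.1417] rpy [-180.     -0.    168.54] shift mm [ 3.9 -0.2 96.7] units [ 0.0195 -0.0008  0.4833] turn world deg 0.03 tool units -0.0001
```

Call:
carry_out:
  deltas:
    - [[0,0,0.12,0,-1],[0,0,0.28,0,-1],[0,0,0.42,0,-1],[0,0,0.48,0,-1],[0,0,0.48,0,-1]]

```text
clock: 7.45
tool_pos: [0.5479, 0.2297, 0.0442]
orientation: [-179.9, -0.1, 168.6]
force: [-0.5, -0.1, -3.3]
opening: 0.0316
gripper_force: 30.0
```

Call:
carry_out:
  deltas:
    - [[0,0,0.01,0,-1],[0,0,0.02,0,-1],[0,0,0.035,0,-1],[0,0,0.04,0,-1],[0,0,0.04,0,-1]]

```text
clock: 7.95
tool_pos: [0.5487, 0.231, 0.0378]
orientation: [180.0, 0.0, 168.6]
force: [-0.2, -0.1, -4.3]
opening: 0.0319
gripper_force: 30.0
```

```bash
python3 - <<'E'
from h import *
c,s=np.cos(np.radians(-11.42)),np.sin(np.radians(-11.42)); o=np.array([.569,.2255])
delta([*(o+.005*np.array([c,s])),.0355],168.55)
print(ctrl.get_obs()['force'])
E
```

```text
t 7.95 pos [0.5487 0.231  0.0378] rpy [1.7999e+02 1.0000e-02 1.6859e+02] shift mm [-26.   -1.3   2.3] units [-0.13   -0.0067  0.0113] turn world deg -0.04 tool units 0.0001
[-0.22380122 -0.1351959  -4.33963025]
```

Call:
carry_out:
  deltas:
    - [[0,-0.002,0.004,0,-1],[0,-0.004,0.009,0,-1],[0,-0.004,0.013,0,-1],[0,-0.004,0.013,0,-1],[0,-0.004,0.013,0,-1]]

```text
clock: 8.45
tool_pos: [0.5486, 0.2301, 0.0356]
orientation: [180.0, 0.0, 168.6]
force: [-3.6, -1.8, 6.0]
opening: 0.0316
gripper_force: 30.0
```

Call:
carry_out:
  deltas:
    - [[-0.02,0,0,0,-1],[-0.04,0,0,0,-1],[-0.06,0,0,0,-1],[-0.08,0,0,0,-1],[-0.08,0,0,0,-1]]

```text
clock: 8.95
tool_pos: [0.5647, 0.2272, 0.0356]
orientation: [180.0, 0.0, 168.6]
force: [-1.4, -0.3, 3.9]
opening: 0.0321
gripper_force: 30.0
```

```bash
python3 - <<'E'
from h import *
c,s=np.cos(np.radians(-11.42)),np.sin(np.radians(-11.42)); o=np.array([.569,.2255])
delta([*(o+.005*np.array([c,s])),.0355],168.55)
f=ctrl.get_obs()['force'];print(f,'along jig',f[0]*c+f[1]*s)
E
```

```text
t 8.95 pos [0.5647 0.2272 0.0356] rpy [1.7997e+02 4.0000e-02 1.6860e+02] shift mm [-9.5 -0.8  0.1] units [-0.0475 -0.004   0.0004] turn world deg -0.05 tool units 0.0001
[-1.41397872 -0.34648505  3.93304405] along jig -1.3173810663399503
```

Call:
carry_out:
  deltas:
    - [[-0.01,-0.002,0,0,-1],[-0.02,-0.004,0,0,-1],[-0.03,-0.004,0,0,-1],[-0.04,-0.004,0,0,-1],[-0.04,-0.004,0,0,-1]]

```text
clock: 9.45
tool_pos: [0.572, 0.2249, 0.0356]
orientation: [180.0, 0.0, 168.6]
force: [-3.3, 0.8, 5.4]
opening: 0.0317
gripper_force: 30.0
```

Call:
carry_out:
  deltas:
    - [[-0.01,0,0,0,-1],[-0.02,0,0,0,-1],[-0.02,0,0,0,-1],[-0.02,0,0,0,-1]]

```text
clock: 9.85
tool_pos: [0.5749, 0.2241, 0.0356]
orientation: [-180.0, -0.0, 168.6]
force: [-8.5, 1.9, 9.4]
opening: 0.0316
gripper_force: 30.0
```

Call:
carry_out:
  deltas:
    - [[-0.01,0,0,0,-1],[-0.02,0,0,0,-1],[-0.02,0,0,0,-1],[-0.02,0,0,0,-1]]

```text
clock: 10.25
tool_pos: [0.5782, 0.2235, 0.0356]
orientation: [-180.0, -0.1, 168.6]
force: [-12.9, 3.5, 10.0]
opening: 0.0318
gripper_force: 30.0
```

```bash
python3 - <<'E'
from h import *
c,s=np.cos(np.radians(-11.42)),np.sin(np.radians(-11.42)); o=np.array([.569,.2255])
delta([*(o+.015*np.array([c,s])),.0355],168.55)
f=ctrl.get_obs()['force'];print(f,'along jig',f[0]*c+f[1]*s)
p=ctrl.snapshot('top');save(p,'t4')
q=ctrl.snapshot('scene');save(q,'s4')
a=cv2.resize(p['color'][150:250,130:250],None,fx=4,fy=4,interpolation=2)
b=cv2.resize(q['color'][165:265,275:375],None,fx=4,fy=4,interpolation=2)
cv2.imwrite('pics/c4.png',np.hstack([a[:400],b])[:,:800,::-1])
E
```

```text
t 10.25 pos [0.5782 0.2235 0.0356] rpy [-1.7999e+02 -9.0000e-02  1.6862e+02] shift mm [-5.5  0.1  0.1] units [-0.0277  0.0007  0.0005] turn world deg -0.07 tool units 0.0002
[-12.92965748   3.48182142  10.03302961] along jig -13.363076593576647
```

View pics/c4.png

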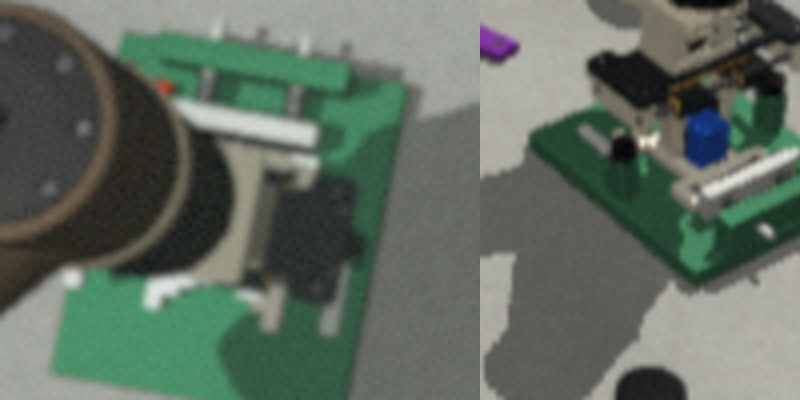

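The crop shows the plate's edge against the bar and the template between the lugs. The pointer is hidden behind the arm, so I'll measure how far the bar moved from the before and after top views.

```bash
python3 - <<'E'
from h import *
p=ctrl.snapshot('top'); a0=cv2.imread('pics/top0.png'); a1=cv2.imread('pics/t4.png')
c,s=np.cos(np.radians(-11.42)),np.sin(np.radians(-11.42)); o=np.array([.569,.2255])
# sample jig-aligned rectified strip at z=.048, 0.5mm grid
K,R,t=map(np.array,(p['camera_matrix'],p['R'],p['t']))
xs=np.arange(.05,.12,.0005); ys=np.arange(-.042,.0,.0005)
X,Y=np.meshgrid(xs,ys); P=np.stack([o[0]+c*X-s*Y,o[1]+s*X+c*Y,0*X+.048],-1)@R.T+t
q=P@K.T; mx=(q[...,0]/q[...,2]).astype(np.float32); my=(q[...,1]/q[...,2]).astype(np.float32)
pr=[]
for a in(a0,a1):
    g=cv2.remap(cv2.cvtColor(a,cv2.COLOR_BGR2HSV),mx,my,cv2.INTER_LINEAR)
    w=np.where(g[...,1]<90,g[...,2].astype(float),0).mean(0); pr.append(w)
    print(w[::4].round().astype(int))
# back edge (bar->green) crossing
for w in pr:
    k=w.argmax(); h=w.max()/2; j=k+np.where(w[k:]<h)[0][0]; print('peak',xs[k],'back edge',xs[j])
E
```

```text
[  0   0   0   0   0   0   0   0  71  86 120 155 180 192 195 193 184 166
 139 116  43  35  33  34  34  35  35  37  39  43  45  43  38  30  10]
[101 100 102 109 122 135 145 151 152 143 122  98  94 123 163 193 208 213
 212 204 186 157 130  56  37  39  39  38  37  38  40  45  38  30   6]
peak 0.07800000000000003 back edge 0.08900000000000004
peak 0.08450000000000003 back edge 0.09550000000000004
```

Call:
carry_out:
  deltas:
    - [[-0.006,0,0,0,-1],[-0.012,0,0,0,-1],[-0.018,0,0,0,-1],[-0.018,0,0,0,-1],[-0.018,0,0,0,-1]]

```text
clock: 10.9
tool_pos: [0.581, 0.2229, 0.0356]
orientation: [-180.0, -0.2, 168.6]
force: [-15.5, 5.0, 13.4]
opening: 0.0317
gripper_force: 30.0
```

```bash
python3 - <<'E'
from h import *
c,s=np.cos(np.radians(-11.42)),np.sin(np.radians(-11.42)); o=np.array([.569,.2255])
delta([*(o+.015*np.array([c,s])),.0355],168.55)
f=ctrl.get_obs()['force'];print(f,'along jig',f[0]*c+f[1]*s)
p=ctrl.snapshot('top'); save(p,'t5'); a0=cv2.imread('pics/top0.png'); a1=cv2.imread('pics/t5.png')
K,R,t=map(np.array,(p['camera_matrix'],p['R'],p['t']))
xs=np.arange(.05,.12,.0005); ys=np.arange(-.042,.0,.0005)
X,Y=np.meshgrid(xs,ys); P=np.stack([o[0]+c*X-s*Y,o[1]+s*X+c*Y,0*X+.048],-1)@R.T+t
q=P@K.T; mx=(q[...,0]/q[...,2]).astype(np.float32); my=(q[...,1]/q[...,2]).astype(np.float32)
for a in(a0,a1):
    g=cv2.remap(cv2.cvtColor(a,cv2.COLOR_BGR2HSV),mx,my,cv2.INTER_LINEAR)
    w=np.where(g[...,1]<90,g[...,2].astype(float),0).mean(0)
    k=20+w[20:].argmax(); h=w.max()/2; j=k+np.where(w[k:]<h)[0][0]; print('peak',xs[k],'back edge',xs[j])
w=ctrl.snapshot('wrist'); save(w,'w5')
E
```

```text
t 10.9 pos [0.581  0.2229 0.0356] rpy [-1.7998e+02 -1.5000e-01  1.6861e+02] shift mm [-2.7  0.2  0.1] units [-0.0136  0.001   0.0005] turn world deg -0.06 tool units 0.0002
[-15.53282807   5.04275419  13.38843148] along jig -16.223773841376783
peak 0.07800000000000003 back edge 0.08900000000000004
peak 0.08750000000000004 back edge 0.09800000000000005
```

View pics/w5.png

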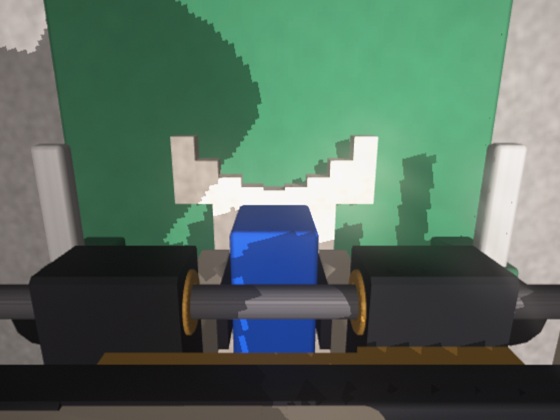

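The stop has travelled about 9 mm (roughly 9.5 N). The template is square, centred to within about 2 mm, and unmoved in the grip. Now I'll hold.

Call:
carry_out:
  deltas:
    - [[0,0,0,0,-1],[0,0,0,0,-1],[0,0,0,0,-1],[0,0,0,0,-1],[0,0,0,0,-1]]

```text
clock: 11.5
tool_pos: [0.581, 0.2229, 0.0356]
orientation: [-180.0, -0.2, 168.6]
force: [-14.9, 5.6, 13.2]
opening: 0.0319
gripper_force: 30.0
```

Call:
carry_out:
  deltas:
    - [[0,0,0,0,-1],[0,0,0,0,-1],[0,0,0,0,-1],[0,0,0,0,-1],[0,0,0,0,-1]]

```text
clock: 12.0
tool_pos: [0.581, 0.2229, 0.0356]
orientation: [-180.0, -0.2, 168.6]
force: [-15.6, 4.4, 13.3]
opening: 0.0323
gripper_force: 30.0
```

Call:
carry_out:
  deltas:
    - [[0,0,0,0,-1],[0,0,0,0,-1],[0,0,0,0,-1],[0,0,0,0,-1],[0,0,0,0,-1]]

```text
clock: 12.5
tool_pos: [0.581, 0.2229, 0.0356]
orientation: [-180.0, -0.2, 168.6]
force: [-16.1, 5.2, 12.7]
opening: 0.0319
gripper_force: 30.0
```

Call:
carry_out:
  deltas:
    - [[0,0,0,0,-1],[0,0,0,0,-1],[0,0,0,0,-1],[0,0,0,0,-1],[0,0,0,0,-1]]

```text
clock: 13.0
tool_pos: [0.581, 0.2229, 0.0356]
orientation: [-180.0, -0.2, 168.6]
force: [-14.7, 4.9, 13.6]
opening: 0.0318
gripper_force: 30.0
```

Call:
carry_out:
  deltas:
    - [[0,0,0,0,-1],[0,0,0,0,-1],[0,0,0,0,-1],[0,0,0,0,-1],[0,0,0,0,-1]]

```text
clock: 13.5
tool_pos: [0.581, 0.2229, 0.0356]
orientation: [-180.0, -0.2, 168.6]
force: [-15.2, 5.6, 13.0]
opening: 0.0319
gripper_force: 30.0
```

Call:
carry_out:
  deltas:
    - [[0,0,0,0,-1],[0,0,0,0,-1],[0,0,0,0,-1],[0,0,0,0,-1],[0,0,0,0,-1]]

```text
clock: 14.0
tool_pos: [0.581, 0.2229, 0.0356]
orientation: [-180.0, -0.1, 168.6]
force: [-16.2, 4.4, 12.4]
opening: 0.0316
gripper_force: 30.0
```

Call:
carry_out:
  deltas:
    - [[0,0,0,0,-1],[0,0,0,0,-1],[0,0,0,0,-1],[0,0,0,0,-1],[0,0,0,0,-1]]

```text
clock: 14.5
tool_pos: [0.581, 0.2229, 0.0356]
orientation: [-180.0, -0.2, 168.6]
force: [-15.7, 5.6, 12.5]
opening: 0.0318
gripper_force: 30.0
```

Call:
carry_out:
  deltas:
    - [[0,0,0,0,-1],[0,0,0,0,-1],[0,0,0,0,-1],[0,0,0,0,-1],[0,0,0,0,-1]]

```text
clock: 15.0
tool_pos: [0.581, 0.2229, 0.0356]
orientation: [-180.0, -0.2, 168.6]
force: [-15.1, 4.9, 12.6]
opening: 0.0317
gripper_force: 30.0
```

```bash
python3 -c "
from h import *
print(ctrl.close_job())"
```

```text
the job is handed in; nothing more can be done
None
```

I handed the job in with the white template still gripped, lying flat and square on the jig and centred to within about 2 mm. It is pressing the stop about 9 mm into the green (about 9.5 N, worked out from bar travel in the top views because the arm hid the pointer), and it was held steady for about 4 s.

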